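# Hold the last spring clamp open over the glue-up

## Task

A dark wood facing has just been glued to the front of the small plywood box and the two end clamps are already on; the middle one is missing. Squeeze the spare spring clamp open to take it off its rail, bring it jaws down over the top edge of the box front at the pencil tick midway between the two clamps, square across the edge, and finish holding it there squeezed open: both jaw pads below the edge, one inside the box and one in front of the facing, touching neither, with a few millimetres free on each side so that I can slip packing pieces in. Do not let it bite or knock the box, and leave the glue bottle and the try square where they are.

Things in the scene. Friction and masses are not known exactly. Their poses are not given: they have to be found in the camera images.
- clamp_grip (a point): Spare steel spring clamp, red handles and jaw pads, 116 mm tall, 20 mm wide, 0.1 kg, biting the rail, jaws down. Point midway between the handles, 12 mm under their tops: squeeze here. x = squeeze direction, y = width, z = up. Handles measure 58 mm over the tops on the rail, about 31 mm at their stop (jaws then 32 mm apart); need 7 N to start, 14 N at the stop: grip with 20 N or more.
- clamp: The same clamp; origin on its pivot (rivet with a coil spring), 42 mm below clamp_grip, same axes. Pads' lower ends 58 mm below the origin, handle tops 58 mm above it. Rivet and coil reach 7 mm below the origin.
- clamp_near_pad (a point): Centre of the inner face of one red jaw pad (pad 20 x 7 mm, 16 mm tall), the one on the clamp's -x side, 50 mm below the pivot. Axes of its arm.
- clamp_far_pad (a point): Centre of the inner face of the other jaw pad, on the clamp's +x side, 50 mm below the pivot. Axes of its arm.
- clamp_near (a joint): Angle of the -x arm, rad: 0 biting the 8 mm rail, -0.08 jaws shut, 0.24 fully squeezed (stop); sprung towards shut. The two arms open alike.
- clamp_far (a joint): Angle of the +x arm, rad, the same meaning.
- rail_top (a point): Freestanding clamp rail, fixed: a level aluminium strip 8 mm thick, 200 mm long on a wooden base (80 x 210 mm). Point: middle of the strip's top edge, 95 mm above the bench. x = across the strip, y = along it, z = up. The clamp bites it within 50 mm of this point, its pads' lower ends 30 mm below the edge.
- edge_mark (a point): Pencil tick on the top edge of the open plywood box's front (box 146 x 230 x 100 mm, fixed). Front = 6 mm wall + 6 mm dark facing. Point: middle of those 12 mm, midway along the edge, 100 mm above the bench. x = across the front, into the box; y = along the edge; z = up. The two clamps already on stand at y = -85 and +85 mm, handle tops 85 mm above the edge.
- glue_bottle: White glue bottle with a red nozzle, 57 mm across, 170 mm tall, standing; origin under its middle. Leave alone.
- try_square: Try square lying flat, wooden stock and steel blade, 156 x 207 mm, 17 mm high; origin under its middle. Leave alone.
Mind the look-alikes: they are no part of the job. What is shaped like the clamp but green or purple is not meant.

How it is judged:
By the outcome, as a careful person would: the job done as asked, in the order asked, and still so for the second after the job is handed in, while the arm keeps its last pose, push and grip.
It also fails if it takes over 48 s, if anything falls off the work surface, if the arm or the gripper's body presses on something with over 40 N, if the wrist force passes 120 N, or if a joint passes its speed limit or range.

## Robot

A 7-joint arm with a two-finger parallel gripper is mounted at the origin on a cart in front of the work surface, level with it; the furniture and walls round the work are solid. World frame = base frame: x ahead of the robot, y to its left, z up, the work surface at z = 0. Lengths are in m, angles in rad, forces in N, time in s.
With the tool pointing down it reaches from about 0.4 to 0.875 m from the base axis. Payload 6.5 kg.
Tool frame: the origin (TCP) lies at the very end of the fingers, on their centre line; the grasp point (between the pads) lies r.grip_depth behind it (r.grip_depth is the distance from the TCP to the grasp point, in m); z points along the fingers, y is the direction in which the jaws open and shut (so a half turn about z gives the same grasp; the last joint's range is limited). The gripper opens to 88 mm and grips with 3 to 60 N. Pads are 18 mm wide; open, the fingers measure 123 mm over their backs; the gripper's body (75 mm by 187 mm) begins 45 mm behind the grasp point.
Start: joints at [-1.189, 0.536, -0.004, 1.538, 0.003, 1.067, -0.071], TCP at [0.281, 0.586, 0.214] pointing down, gripper open.
Joint ranges: [-2.7, 2.7], [-0.37, 2.16], [-1.27, 1.26], [0.24, 2.4], [-1.31, 4.45], [0.19, 1.91], [-2.76, 2.76]. Speed limits (rad/s): [2.39, 2.39, 3.14, 3.14, 3.14, 3.14, 3.14].

## Interface

Orientations are given as a 3x3 rotation matrix whose columns are the frame's x, y, z axes.
In Python, from cell import r gives the robot as it stands.
- The arm moves only by the tool send_rows, never from a script. Its argument "commands" is a list that holds one entry, the list of rows, each a list of 5 numbers: the closure, from 0 (fully open) to 1 (shut), then the shift along the tool's x, y, z in m, then the turn about the tool's z in degrees. In form: [[[gripper, dx, dy, dz, turn], ...]]. A call has 1 to 10 rows; each row is the pose to reach, as a shift and turn from the pose commanded when the call began, along the tool's axes at that moment; what a row does not reach only later rows make up. A row lasts 1/8 s, in which the tool goes at most 62.5 mm and 10.7 degrees, less where a joint would pass 70% of its speed; a pose out of reach is approached as far as the arm can. A call with a gripper value outside its range is refused whole. The fingers move at their own pace and stop on an object; the grip force is fixed at half the most. Time passes only in rows, so rows that repeat a pose let the fingers close. It gives the time, the measured TCP pose, the force and the opening at its end, in the units of the state.
- r.state(): the state, without advancing time (a new reading comes with each control period).
- r.grab_frame(name): name is "scene" or "top" or "wrist"; returns a dict with "image" (400x640x3 uint8, blue, green, red), "mtx" (3x3 intrinsics, pixels), "view" (4x4, takes a point from world to camera coordinates). Camera axes: x right, y up, looking along -z (the intrinsics and any distortion apply to the point x, -y, -z); pixel columns grow to the right and rows downward; lengths in m; the calibration is good to about 2 mm. A picture is of the moment at which its call begins. There is no depth.
- r.hand_in(): hands the job in, once; it reports no verdict.
The state is a dict: "time": time; "joints": joint angles; "qd": joint speeds; "joint_efforts": joint torques, N m; "position": TCP position; "ee_rot": TCP orientation; "force": force on the tool from outside, world axes, zero at the start; "wrist_torque": the same for the moment, N m; "width": finger opening in m.
Only numpy, scipy, OpenCV 4.12 (cv2) and the standard library are available. Lean on these libraries where they do the work, as an engineer would, in place of code of your own. Each camera call takes 0.05 s, during which the arm holds its last target.

## Working session

There is one attempt and no reset: what is moved stays moved. The work goes in short steps, Python scripts to look and compute and a tool call to move; the robot and the scene stay as the last step left them, time stands still between calls to the robot, and variables do not carry over. Pictures are saved under pics/ and viewed, and the job is handed in when it is done.

Besides the shell and the picture viewer there is one more tool, called after "Request:" by a JSON object that holds its "fn" and its "kwargs". send_rows: Moves the arm, as the interface text tells. Its arguments: {"type":"object","properties":{"commands":{"type":"array"}},"required":["commands"]}

```bash
mkdir -p pics; ls; python3 - <<'E'
from cell import r
import cv2
s=r.state();print(s['time'],s['position'],s['ee_rot'],s['width'],r.grip_depth)
import pickle
d={}
for n in("scene","top","wrist"):
    f=r.grab_frame(n);d[n]=f;cv2.imwrite(f"pics/{n}0.png",f["image"]);print(n,f['mtx'],f['view'],f.keys())
pickle.dump(d,open('f0.pkl','wb'))
E
```

```text
pics
0.0 [0.28121422 0.5852839  0.21263422] [[-9.01427176e-01  4.32930334e-01 -6.10132373e-04]
 [ 4.32930732e-01  9.01425671e-01 -1.65548105e-03]
 [-1.66718979e-04 -1.75644066e-03 -9.99998444e-01]] 0.08809036851889328 0.0187
scene [[387.39583927   0.         315.83210031]
 [  0.         387.39583927 202.86767068]
 [  0.           0.           1.        ]] [[ 0.79540451 -0.60598707  0.01055193 -0.38796582]
 [ 0.23416573  0.32332554  0.91685714 -0.25186908]
 [-0.55901528 -0.7268014   0.39907599 -0.71089735]
 [ 0.          0.          0.          1.        ]] dict_keys(['image', 'mtx', 'view'])
top [[399.62858365   0.         323.51039497]
 [  0.         399.62858365 200.49802237]
 [  0.           0.           1.        ]] [[ 0.02133729 -0.99958451  0.01937851  0.00361143]
 [ 0.98778734  0.02406978  0.15393769 -0.55641555]
 [-0.15434016  0.01585724  0.98789051 -1.05547335]
 [ 0.          0.          0.          1.        ]] dict_keys(['image', 'mtx', 'view'])
wrist [[360.80531165   0.         320.74052702]
 [  0.         360.80531165 198.78534361]
 [  0.           0.           1.        ]] [[ 0.43283555  0.90147082 -0.001936   -0.64885262]
 [-0.85742296  0.41102123 -0.30965694  0.04331993]
 [-0.27835096  0.1356905   0.95084638 -0.39155071]
 [ 0.          0.          0.          1.        ]] dict_keys(['image', 'mtx', 'view'])
```

View pics/scene0.png

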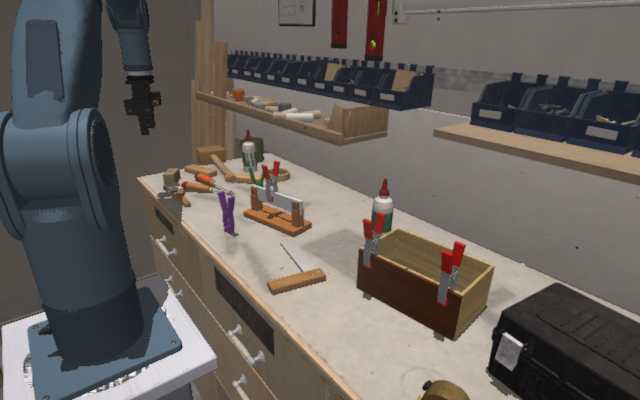

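View pics/top0.png

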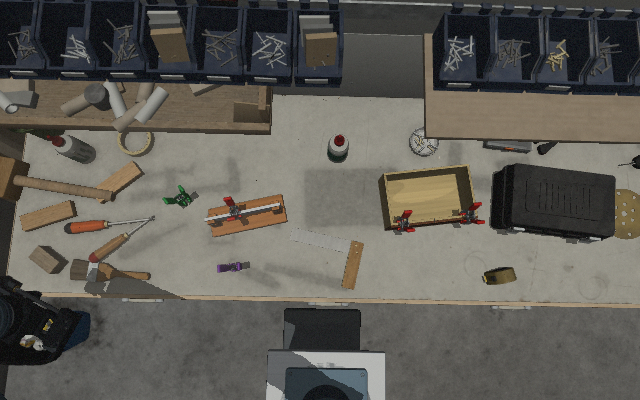

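View pics/wrist0.png

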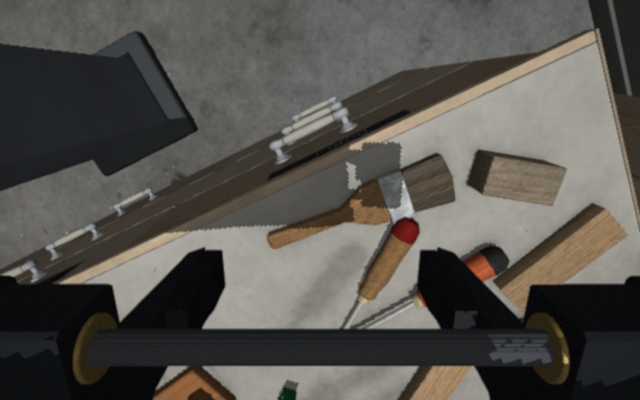

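The spare clamp candidates are:
- red on the rail, top (233,208) and scene (270,178)
- green, top (180,197)
- purple, top (232,267)
- two red ones on the box, top (403,221) and (470,213)

The red one on the rail fits the description. I'll check it in an enlarged crop.

```bash
cat > h.py <<'E'
import numpy as np,cv2
def proj(f,p):
    p=np.asarray(p,float);c=f['view'][:3,:3]@p+f['view'][:3,3];u=f['mtx']@np.array([c[0],-c[1],-c[2]]);return u[:2]/u[2]
def ray(f,uv):
    d=np.linalg.inv(f['mtx'])@np.array([uv[0],uv[1],1.]);d=np.array([d[0],-d[1],-d[2]])
    R=f['view'][:3,:3];return -R.T@f['view'][:3,3],R.T@d
def onz(f,uv,z):
    o,d=ray(f,uv);return o+d*(z-o[2])/d[2]
def crop(f,x,y,w,h,k,name):
    cv2.imwrite(name,cv2.resize(f['image'][y:y+h,x:x+w],None,fx=k,fy=k,interpolation=cv2.INTER_CUBIC))
E
python3 - <<'E'
import pickle;from h import *
d=pickle.load(open('f0.pkl','rb'))
crop(d['top'],165,180,140,100,5,'pics/t_rail.png')
crop(d['top'],370,155,120,85,6,'pics/t_box.png')
crop(d['scene'],200,140,130,100,6,'pics/s_rail.png')
E
```

```text
(no output)
```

View pics/t_rail.png

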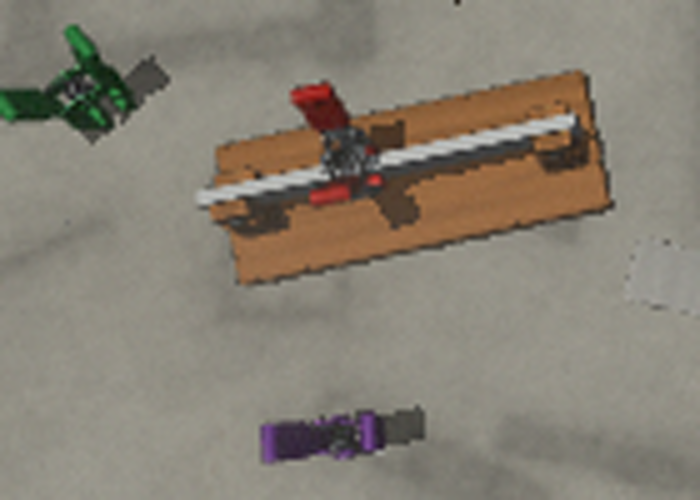

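View pics/t_box.png

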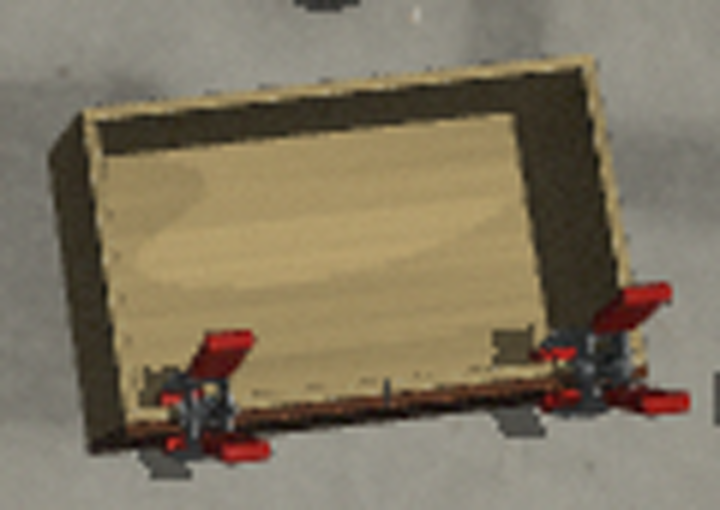

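View pics/s_rail.png

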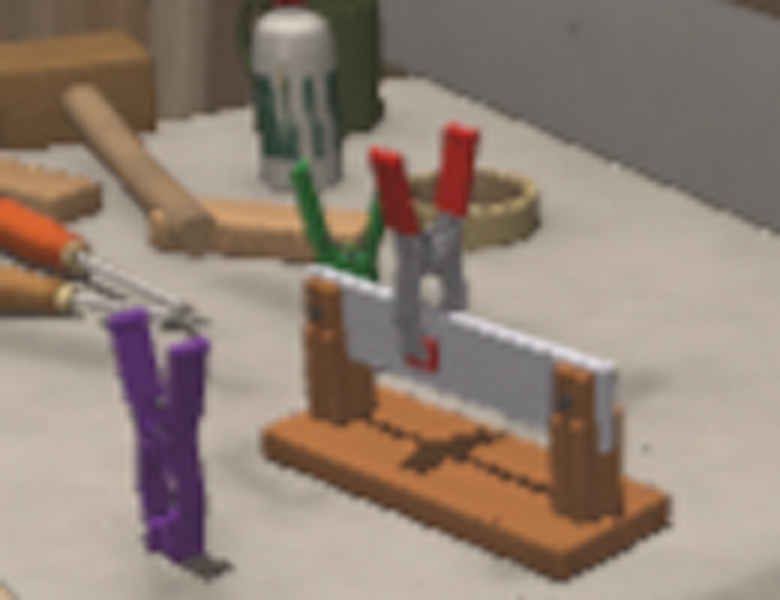

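The crops confirm it: the only red clamp on the aluminium rail is at top (233,208), with handle tops near (227,199) and (230,219). The pencil tick is at top (434.5,220). Now I'll measure.

```bash
python3 - <<'E'
import pickle;from h import *
d=pickle.load(open('f0.pkl','rb'));t=d['top'];s=d['scene']
a,b=onz(t,(206,219.6),.095),onz(t,(280,204.4),.095)
print('rail',a,b,np.linalg.norm(a-b),np.degrees(np.arctan2(*(b-a)[1::-1])))
m=onz(t,(434.5,220),.1);print('tick',m,proj(s,m))
print('scene tops',proj(s,m))
def red(f,x,y,w,h):
    hsv=cv2.cvtColor(f['image'],cv2.COLOR_BGR2HSV)
    k=((hsv[...,0]<6)|(hsv[...,0]>174))&(hsv[...,1]>170)&(hsv[...,2]>70)
    q=np.zeros(k.shape,np.uint8);q[y:y+h,x:x+w]=k[y:y+h,x:x+w]
    n,l,st,c=cv2.connectedComponentsWithStats(q)
    for i in range(1,n):
        if st[i,4]>5: print(st[i],c[i])
print('top');red(t,210,185,50,40);print('box');red(t,380,195,120,40);print('scene');red(s,255,150,40,60)
# box front edge end corners
for uv in [(370+128/6,155+425/6),(370+640/6,155+372/6),(370+85/6,155+115/6),(370+592/6,155+60/6)]:
    print(uv,onz(t,uv,.1))
E
```

```text
rail [0.4907489  0.31960265 0.095     ] [0.53501165 0.13038634 0.095     ] 0.19432448470883398 -76.8337412087967
tick [ 0.5030333  -0.27229405  0.1       ] [407.35957461 269.85518982]
scene tops [407.35957461 269.85518982]
top
[224 197  10   8  45] [228.31111111 200.51111111]
[227 217   8   4  17] [230.82352941 218.29411765]
box
[470 202  12   8  45] [475.55555556 205.73333333]
[403 210   9   8  44] [406.81818182 213.20454545]
[460 213   6   2  11] [462.63636364 213.54545455]
[461 220   5   3  10] [463.  220.9]
[477 221   8   3  22] [480.22727273 221.90909091]
[398 228   3   2   6] [399.  228.5]
[407 228   8   4  24] [410.33333333 229.75      ]
scene
[273 161   6  15  63] [275.65079365 168.22222222]
[262 165   7  14  50] [265.36 171.52]
(391.3333333333333, 225.83333333333331) [ 0.48523148 -0.15966691  0.1       ]
(476.6666666666667, 217.0) [ 0.51348354 -0.38299975  0.1       ]
(384.1666666666667, 174.16666666666666) [ 0.62151824 -0.14135493  0.1       ]
(468.6666666666667, 165.0) [ 0.65225666 -0.3668592   0.1       ]
```

```bash
cat >> h.py <<'E'
def shift(s,target):
    return np.round(1000*(np.asarray(s['ee_rot']).T@(np.asarray(target)-np.asarray(s['position']))),1)
def yawy(s): # yaw of tool y
    R=np.asarray(s['ee_rot']);return np.degrees(np.arctan2(R[1,1],R[0,1]))
E
python3 - <<'E'
import pickle;from h import *;from cell import r
d=pickle.load(open('f0.pkl','rb'));t=d['top']
a,b=onz(t,(227,198.4),.181),onz(t,(228.6,219),.181);print(a,b,(a+b)/2)
s=r.state();w=d['wrist'];o,_=ray(w,(320,200));print('cam in tool',np.asarray(s['ee_rot']).T@(o-s['position']), np.asarray(s['ee_rot']).T@ray(w,(320,200))[1])
c=(a+b)/2;print(shift(s,[c[0],c[1],.32]),yawy(s))
E
```

```text
[0.53408966 0.24928596 0.181     ] [0.48475957 0.24262338 0.181     ] [0.50942462 0.24595467 0.181     ]
cam in tool [ 8.01636747e-02 -1.49585781e-04 -1.71599314e-01] [-0.31276574 -0.00268419  0.94983469]
[-352.7 -207.4 -106.8] 64.34561906041155
```

Request:
{"fn": "send_rows", "kwargs": {"commands": [[[0,-0.02,-0.012,-0.04,6],[0,-0.06,-0.036,-0.08,12],[0,-0.11,-0.064,-0.08,18],[0,-0.16,-0.093,-0.08,25],[0,-0.21,-0.122,-0.08,32],[0,-0.26,-0.151,-0.08,39],[0,-0.31,-0.18,-0.08,46],[0,-0.353,-0.207,-0.08,51],[0,-0.353,-0.207,-0.08,51],[0,-0.353,-0.207,-0.08,51]]]}}

```text
time: 1.4
position: [0.5094, 0.2473, 0.2933]
ee_rot: [[-0.232, 0.973, -0.001], [0.973, 0.232, 0.0], [0.001, -0.001, -1.0]]
force: [-0.6, 0.4, 0.0]
width: 0.088
```

```bash
python3 - <<'E'
import pickle;from h import *;from cell import r
s=r.state();w=r.grab_frame('wrist');cv2.imwrite('pics/w1.png',w['image']);pickle.dump((s,w),open('f1.pkl','wb'))
print(s['time'],s['position'],yawy(s),s['joints'],s['force'])
E
```

```text
1.4 [0.50944722 0.24725709 0.29327011] 13.412968069214774 [-0.77405188  0.32158298  0.31111581  1.68718088 -0.10693981  1.14994353
 -0.19996846] [-0.64508907  0.35531195  0.01288949]
```

View pics/w1.png

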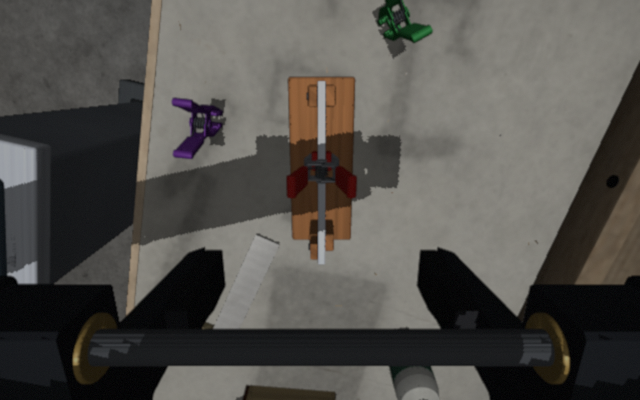

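The wrist view shows the red clamp on the rail at (321,178). The handles are at (297,186) and (346,186), and the rail runs vertically from (321,82) to (321,262).

```bash
python3 - <<'E'
import pickle;from h import *
s,w=pickle.load(open('f1.pkl','rb'))
crop(w,270,140,100,75,8,'pics/w1c.png')
im=w['image'].astype(int)
# rail centre by brightness per row
for y in (90,100,110,120,130,140,205,210,215,235,250,258):
    row=im[y,305:340]; 
    sat=row.max(1)-row.min(1); k=np.where((sat<25))[0]; 
    if len(k): print(y,305+k.min(),305+k.max(),onz(w,(305+(k.min()+k.max())/2,y),.095)[:2].round(4))
hsv=cv2.cvtColor(w['image'],cv2.COLOR_BGR2HSV)
k=(((hsv[...,0]<5)|(hsv[...,0]>174))&(hsv[...,1]>150)&(hsv[...,2]>40)).astype(np.uint8);k[:140]=0;k[220:]=0;k[:,:270]=0;k[:,370:]=0
n,l,st,c=cv2.connectedComponentsWithStats(k)
for i in range(1,n):
    if st[i,4]>5: print(st[i],c[i])
E
```

```text
90 317 325 [0.4929 0.3174]
100 317 325 [0.4951 0.3082]
110 318 325 [0.4979 0.299 ]
120 318 325 [0.5001 0.2894]
130 318 325 [0.5025 0.2797]
140 317 326 [0.5048 0.2699]
205 317 325 [0.5207 0.2013]
210 318 325 [0.5225 0.1958]
215 318 324 [0.5234 0.19  ]
235 317 325 [0.5289 0.1669]
250 305 339 [0.5343 0.1492]
258 305 339 [0.5366 0.1394]
[312 151   5  10  41] [314.09756098 155.58536585]
[326 152   5  10  46] [328.08695652 156.36956522]
[287 166  21  32 444] [296.33333333 181.59234234]
[336 166  20  33 445] [345.89213483 181.63820225]
[328 168   3   3   8] [328.875 168.875]
```

View pics/w1c.png

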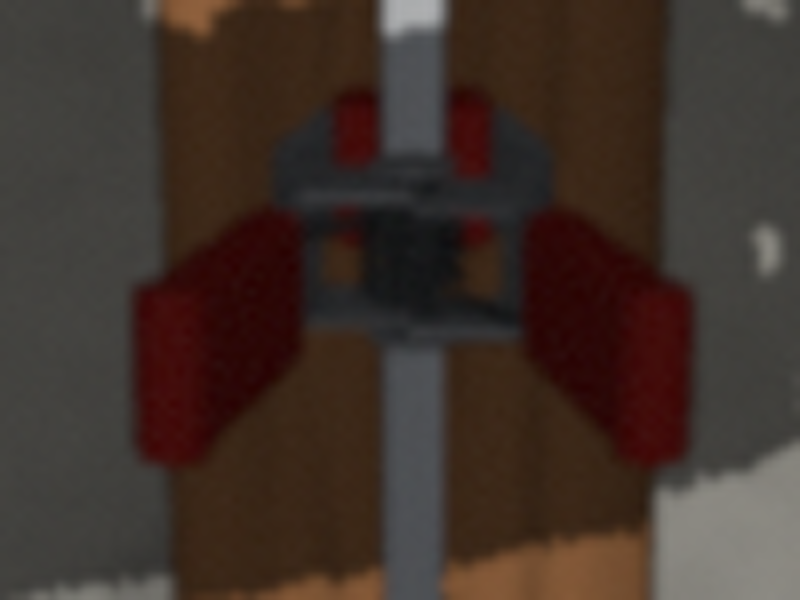

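```bash
python3 - <<'E'
import pickle;from h import *
s,w=pickle.load(open('f1.pkl','rb'))
a=onz(w,(291.3,186.9),.181);b=onz(w,(352.3,186.9),.181);print(a,b,np.linalg.norm(a-b));c=(a+b)/2
l=onz(w,(286.9,186.9),.181);q=onz(w,(356.5,186.9),.181);print(np.linalg.norm(l-q))
print(c,shift(s,[c[0],c[1],.150]))
# rail line check
p=np.array([.5107,.2440]);u=np.array([np.cos(np.radians(13.45)),np.sin(np.radians(13.45))])
for pt in ([.4929,.3174],[.5289,.1669]): print((np.array(pt)-c[:2])@u)
E
```

```text
[0.48650577 0.2396755  0.181     ] [0.53510133 0.25127806 0.181     ] 0.049961455794326745
0.05700522826871579
[0.51080355 0.24547678 0.181     ] [ -2.1   1.  143.3]
-0.000683409797998677
-0.0006765787885624971
```

Request:
{"fn": "send_rows", "kwargs": {"commands": [[[0,-0.002,0.001,0.03,0],[0,-0.002,0.001,0.06,0],[0,-0.002,0.001,0.09,0],[0,-0.002,0.001,0.115,0],[0,-0.002,0.001,0.13,0],[0,-0.002,0.001,0.138,0],[0,-0.002,0.001,0.143,0],[0,-0.002,0.001,0.143,0],[0,-0.002,0.001,0.143,0]]]}}

```text
time: 2.58
position: [0.5119, 0.245, 0.1511]
ee_rot: [[-0.231, 0.973, 0.001], [0.973, 0.231, 0.001], [0.0, 0.001, -1.0]]
force: [0.3, -0.1, -0.4]
width: 0.0879
```

```bash
python3 - <<'E'
from h import *;from cell import r
s=r.state();w=r.grab_frame('wrist');cv2.imwrite('pics/w2.png',w['image'])
t=r.grab_frame('scene');crop(t,200,80,160,150,4,'pics/s2.png')
print(s['time'],s['position'],yawy(s),s['force'],s['wrist_torque'])
E
```

```text
2.575 [0.51186285 0.24497108 0.15113476] 13.34272794530531 [ 0.26395206 -0.06067233 -0.38015178] [-0.09346743  0.0703781  -0.04338851]
```

View pics/w2.png

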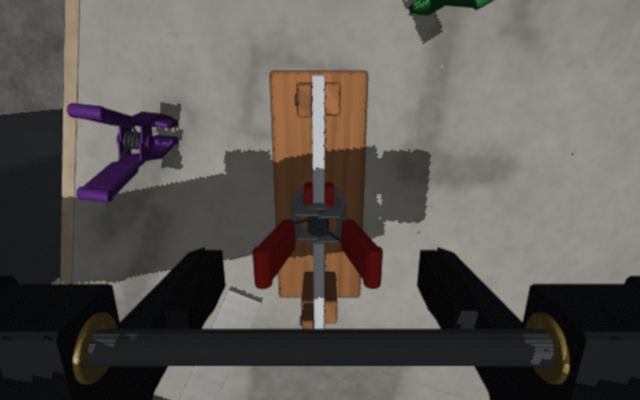

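View pics/s2.png

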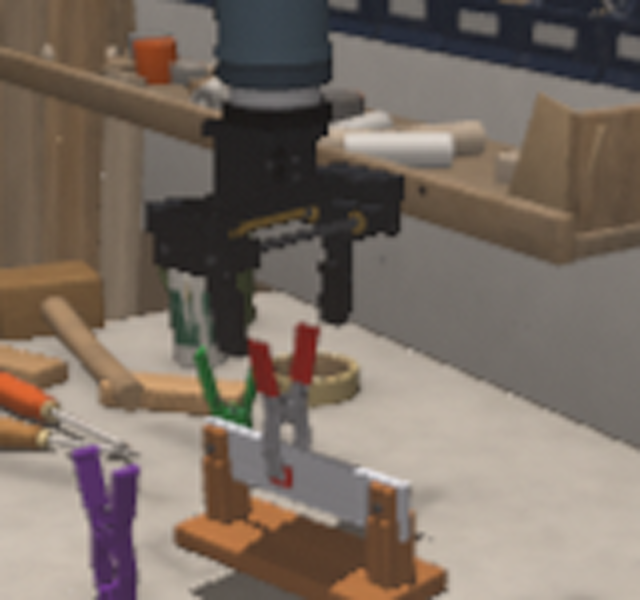

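```bash
python3 - <<'E'
from h import *;from cell import r
s=r.state();R=np.array(s['ee_rot']);p=np.array(s['position'])
t=r.grab_frame('scene');w=r.grab_frame('wrist')
C=np.array([.5108,.2455,.181]);u=np.array([.973,.231,0])
for n,q in [('tcp',p),('tip+',p+R[:,1]*.053),('tip-',p-R[:,1]*.053),('h+',C+u*.025),('h-',C-u*.025)]:
    a=proj(t,q);print(n,a.round(1),((a-[200,80])*4).round(),'wrist',proj(w,q).round(1))
E
```

```text
tcp [271.5 173.1] [286. 372.] wrist [320.6 243.1]
tip+ [284.2 168.7] [337. 355.] wrist [422.2 243.1]
tip- [257.8 177.9] [231. 391.] wrist [218.9 243. ]
h+ [276.9 161.2] [307. 325.] wrist [375.4 270.3]
h- [264.3 165.2] [257. 341.] wrist [262.1 270.3]
```

The handles land exactly where predicted, but the fingertips look higher than the stated TCP. I'll check this before closing.

```bash
python3 - <<'E'
from h import *;from cell import r
s=r.state();R=np.array(s['ee_rot']);p=np.array(s['position'])
t=r.grab_frame('scene');w=r.grab_frame('wrist')
crop(t,245,110,55,75,8,'pics/s3.png'); crop(w,170,220,300,120,2.6,'pics/w3.png')
for dz in (0,.01,.02,.03):
  for sx in (-.009,.009):
    for y in (-.044,-.061,.044,.061):
      q=p+R@[sx,y,-dz]; print(dz,sx,y,((proj(t,q)-[245,110])*8).round(),proj(w,q).round())
E
```

```text
0 -0.009 -0.044 [139. 542.] [237. 259.]
0 -0.009 -0.061 [103. 555.] [205. 259.]
0 -0.009 0.044 [314. 481.] [404. 259.]
0 -0.009 0.061 [346. 470.] [436. 259.]
0 0.009 -0.044 [104. 531.] [235. 227.]
0 0.009 -0.061 [ 67. 543.] [202. 227.]
0 0.009 0.044 [279. 471.] [406. 227.]
0 0.009 0.061 [311. 460.] [439. 227.]
0.01 -0.009 -0.044 [138. 515.] [233. 268.]
0.01 -0.009 -0.061 [102. 528.] [199. 268.]
0.01 -0.009 0.044 [314. 455.] [408. 268.]
0.01 -0.009 0.061 [345. 444.] [442. 268.]
0.01 0.009 -0.044 [102. 504.] [230. 235.]
0.01 0.009 -0.061 [ 66. 516.] [195. 235.]
0.01 0.009 0.044 [278. 445.] [411. 235.]
0.01 0.009 0.061 [310. 434.] [446. 235.]
0.02 -0.009 -0.044 [137. 488.] [228. 278.]
0.02 -0.009 -0.061 [100. 500.] [192. 278.]
0.02 -0.009 0.044 [313. 429.] [413. 278.]
0.02 -0.009 0.061 [345. 418.] [449. 278.]
0.02 0.009 -0.044 [101. 477.] [225. 244.]
0.02 0.009 -0.061 [ 64. 489.] [188. 244.]
0.02 0.009 0.044 [278. 419.] [416. 244.]
0.02 0.009 0.061 [310. 409.] [453. 244.]
0.03 -0.009 -0.044 [135. 460.] [223. 290.]
0.03 -0.009 -0.061 [ 99. 472.] [185. 290.]
0.03 -0.009 0.044 [312. 403.] [418. 290.]
0.03 -0.009 0.061 [344. 392.] [456. 290.]
0.03 0.009 -0.044 [ 99. 449.] [219. 254.]
0.03 0.009 -0.061 [ 63. 461.] [180. 254.]
0.03 0.009 0.044 [277. 393.] [422. 254.]
0.03 0.009 0.061 [309. 383.] [461. 254.]
```

View pics/s3.png

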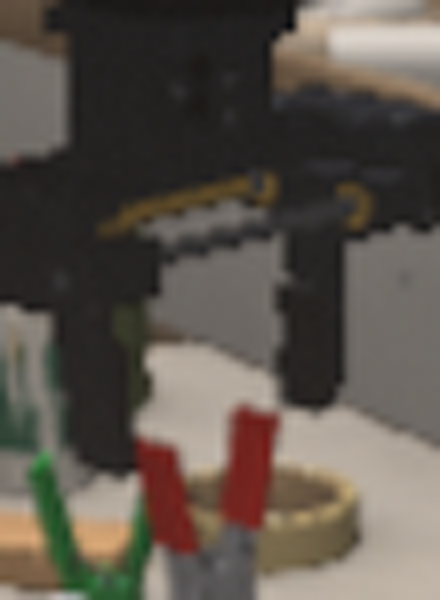

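View pics/w3.png

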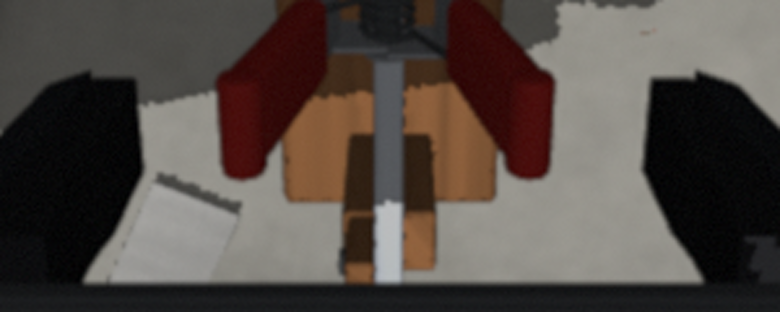

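Both views put the drawn fingertips about 27 mm behind the reported TCP. I'll partly close, still clear of the handles, to see whether the tips extend as they close.

Request:
{"fn": "send_rows", "kwargs": {"commands": [[[0.24,0,0,0,0],[0.24,0,0,0,0],[0.24,0,0,0,0]]]}}

```text
time: 3.25
position: [0.5115, 0.2448, 0.1505]
ee_rot: [[-0.231, 0.973, 0.0], [0.973, 0.231, -0.0], [-0.0, 0.0, -1.0]]
force: [-0.5, -0.0, -0.6]
width: 0.0672
```

```bash
python3 - <<'E'
from h import *;from cell import r
s=r.state();R=np.array(s['ee_rot']);p=np.array(s['position'])
t=r.grab_frame('scene');w=r.grab_frame('wrist')
a=cv2.resize(t['image'][110:185,245:300],None,fx=6,fy=6,interpolation=cv2.INTER_CUBIC)
b=cv2.resize(w['image'][200:320,170:470],None,fx=1.15,fy=1.15)
o=np.zeros((450,330+345,3),np.uint8);o[:450,:330]=a;o[:b.shape[0],330:330+b.shape[1]]=b
cv2.imwrite('pics/c4.png',o);print(s['width'],s['position'],s['force'],s['time'])
E
```

```text
0.06719371682562857 [0.5114574  0.24478321 0.15052624] [-0.49883524 -0.01499518 -0.60880637] 3.25
```

View pics/c4.png

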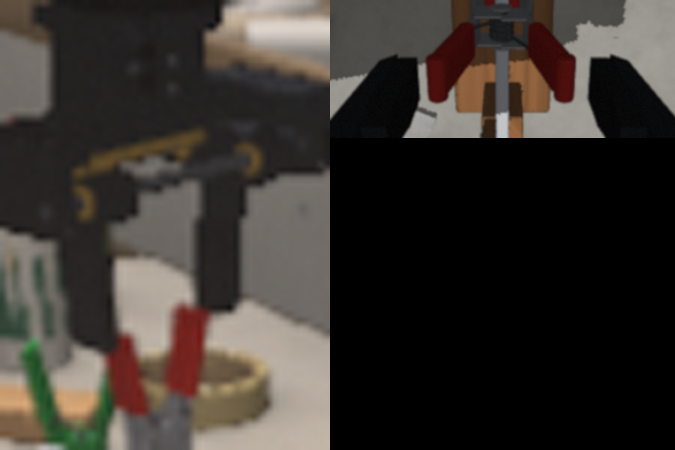

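The tips do not extend, and both cameras show them level with the handle tops. So the reported TCP reads about 27 mm too low, and I'll go by the pictures. I'll descend 26 mm more, re-open slightly first, and check again before squeezing.

Request:
{"fn": "send_rows", "kwargs": {"commands": [[[0.1,0,0,0,0],[0.1,0,-0.0005,0.005,0],[0.1,0,-0.0005,0.01,0],[0.1,0,-0.0005,0.015,0],[0.1,0,-0.0005,0.02,0],[0.1,0,-0.0005,0.026,0],[0.1,0,-0.0005,0.026,0],[0.1,0,-0.0005,0.026,0]]]}}

```text
time: 4.35
position: [0.5111, 0.2446, 0.1246]
ee_rot: [[-0.231, 0.973, 0.0], [0.973, 0.231, 0.0], [-0.0, 0.0, -1.0]]
force: [0.7, -0.6, -0.4]
width: 0.0797
```

```bash
cat > look.py <<'E'
import sys;from h import *;from cell import r
n=sys.argv[1];x,y,ww,hh=map(int,sys.argv[2:6])
s=r.state();t=r.grab_frame('scene');w=r.grab_frame('wrist')
k=min(400/ww,560/hh)
a=cv2.resize(t['image'][y:y+hh,x:x+ww],None,fx=k,fy=k,interpolation=cv2.INTER_CUBIC)
b=cv2.resize(w['image'],(400,250))
H=max(a.shape[0],250);o=np.zeros((H,a.shape[1]+400,3),np.uint8);o[:a.shape[0],:a.shape[1]]=a;o[:250,a.shape[1]:]=b
cv2.imwrite(f'pics/{n}.png',o);print(s['time'],s['width'],np.round(s['position'],4),np.round(s['force'],1),np.round(s['wrist_torque'],2),round(yawy(s),2))
import pickle;pickle.dump((s,t,w),open(n+'.pkl','wb'))
E
python3 look.py c5 235 110 75 100
```

```text
4.35 0.07974881669665145 [0.5111 0.2446 0.1246] [ 0.7 -0.6 -0.4] [-0.05  0.06 -0.  ] 13.34
```

View pics/c5.png

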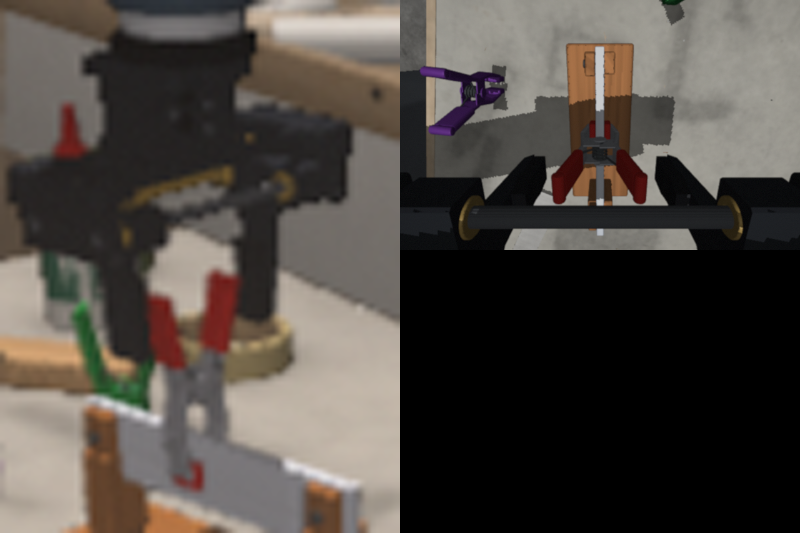

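The fingers now straddle the red handles, with tips about 27 mm below their tops and centred. Squeezing.

Request:
{"fn": "send_rows", "kwargs": {"commands": [[[1,0,0,0,0],[1,0,0,0,0],[1,0,0,0,0],[1,0,0,0,0],[1,0,0,0,0],[1,0,0,0,0],[1,0,0,0,0],[1,0,0,0,0]]]}}

```text
time: 5.45
position: [0.511, 0.2446, 0.1245]
ee_rot: [[-0.231, 0.973, 0.0], [0.973, 0.231, -0.0], [-0.0, -0.0, -1.0]]
force: [0.9, -0.5, -1.2]
width: 0.0298
```

```bash
python3 look.py c6 235 110 75 100
```

```text
5.45 0.02981265694108949 [0.511  0.2446 0.1245] [ 0.9 -0.5 -1.2] [-0.07  0.01 -0.02] 13.34
```

View pics/c6.png

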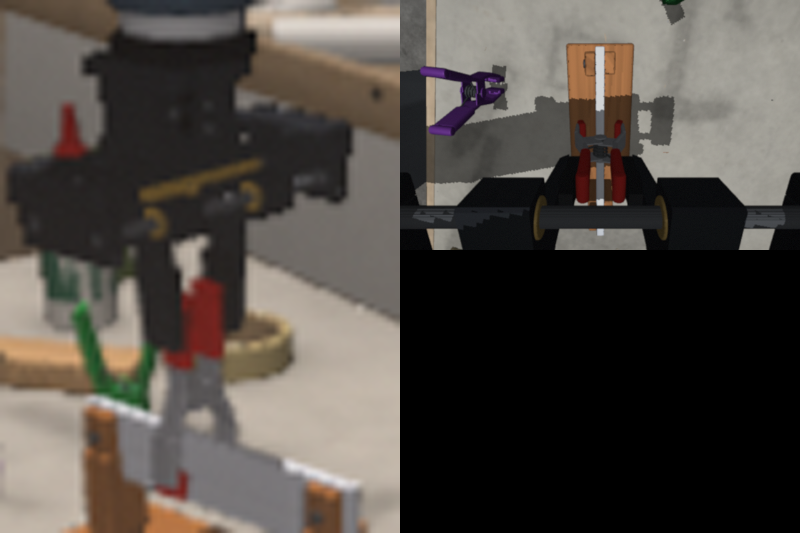

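The clamp is squeezed to its stop (29.8 mm) and the jaws stand off the rail on both sides. Lifting straight up.

Request:
{"fn": "send_rows", "kwargs": {"commands": [[[1,0,0,-0.004,0],[1,0,0,-0.012,0],[1,0,0,-0.024,0],[1,0,0,-0.04,0],[1,0,0,-0.06,0],[1,0,0,-0.085,0],[1,0,0,-0.11,0],[1,0,0,-0.135,0],[1,0,0,-0.155,0],[1,0,0,-0.155,0]]]}}

```text
time: 6.8
position: [0.512, 0.2451, 0.2818]
ee_rot: [[-0.231, 0.973, 0.003], [0.973, 0.231, 0.002], [0.001, 0.004, -1.0]]
force: [0.5, -0.1, -1.5]
width: 0.0298
```

```bash
python3 look.py c7 225 70 90 140; python3 - <<'E'
from h import *;from cell import r
cv2.imwrite('pics/w7.png',r.grab_frame('wrist')['image'])
E
```

```text
6.8 0.029813950853617842 [0.512  0.2451 0.2818] [ 0.5 -0.1 -1.5] [-0.02  0.02 -0.  ] 13.34
```

View pics/c7.png

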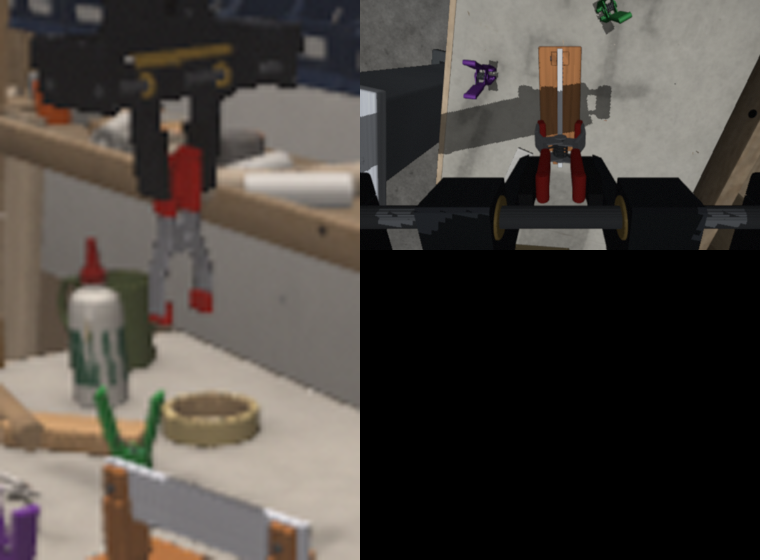

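View pics/w7.png

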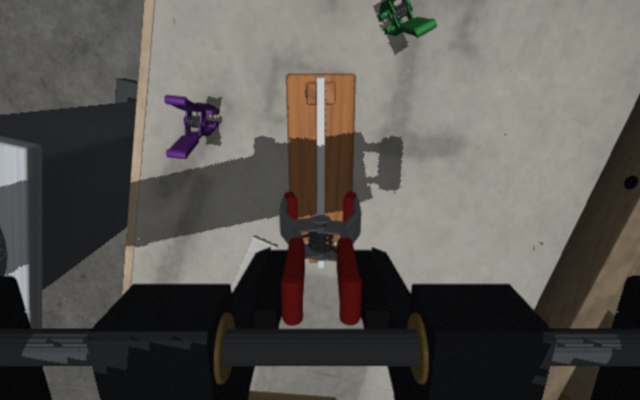

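The clamp is held upright, clear of the rail, with jaws open. The pads are at wrist (291,205) and (351,205), symmetric about the tool. Carrying it over to the box.

Request:
{"fn": "send_rows", "kwargs": {"commands": [[[1,-0.015,-0.004,0,0],[1,-0.045,-0.011,0,0.5],[1,-0.085,-0.021,0,1],[1,-0.125,-0.03,0,2],[1,-0.165,-0.04,0,3],[1,-0.205,-0.05,0,4],[1,-0.245,-0.059,0,5],[1,-0.285,-0.069,0,5.8],[1,-0.315,-0.076,0,5.8],[1,-0.33,-0.08,0,5.8]]]}}

```text
time: 8.2
position: [0.5083, -0.0975, 0.2792]
ee_rot: [[-0.128, 0.992, -0.001], [0.992, 0.128, -0.001], [-0.0, -0.001, -1.0]]
force: [-0.0, 0.2, -1.6]
width: 0.0297
```

```bash
python3 - <<'E'
from h import *;from cell import r
s=r.state();print(s['time'],s['position'],yawy(s),s['force'],s['width'],s['joints']);print(shift(s,[.510,-.322,.285]))
E
```

```text
8.2 [ 0.5082537  -0.09752057  0.27916736] 7.356977716134826 [-0.01244507  0.2011488  -1.56792038] 0.029673087863425856 [-0.31808898  0.25423139  0.50690193  1.83319777 -0.13740505  1.08968841
  0.36746847]
[-222.9  -27.    -5.7]
```

Request:
{"fn": "send_rows", "kwargs": {"commands": [[[1,-0.015,-0.002,-0.006,0],[1,-0.045,-0.005,-0.006,0],[1,-0.085,-0.01,-0.006,0],[1,-0.125,-0.015,-0.006,0],[1,-0.165,-0.02,-0.006,0],[1,-0.195,-0.024,-0.006,0],[1,-0.215,-0.026,-0.006,0],[1,-0.223,-0.027,-0.006,0],[1,-0.223,-0.027,-0.006,0],[1,-0.223,-0.027,-0.006,0]]]}}

```text
time: 9.45
position: [0.5123, -0.3181, 0.2855]
ee_rot: [[-0.133, 0.991, 0.0], [0.991, 0.133, 0.001], [0.001, 0.0, -1.0]]
force: [-0.4, 0.2, -0.9]
width: 0.0298
```

```bash
python3 look.py c8 340 100 180 240; python3 - <<'E'
from h import *;import pickle
s,t,w=pickle.load(open('c8.pkl','rb'));cv2.imwrite('pics/w8.png',w['image'])
print(proj(w,[.503,-.272,.1]))
E
```

```text
9.45 0.029847997393906017 [ 0.5123 -0.3181  0.2855] [-0.4  0.2 -0.9] [-0.04  0.01 -0.02] 7.65
[317.39910182 117.37268019]
```

View pics/w8.png

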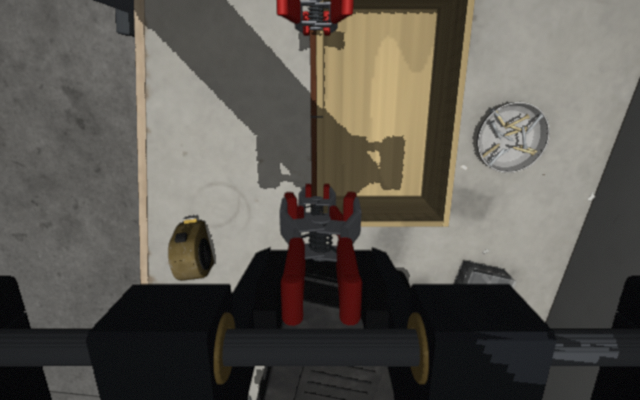

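View pics/c8.png

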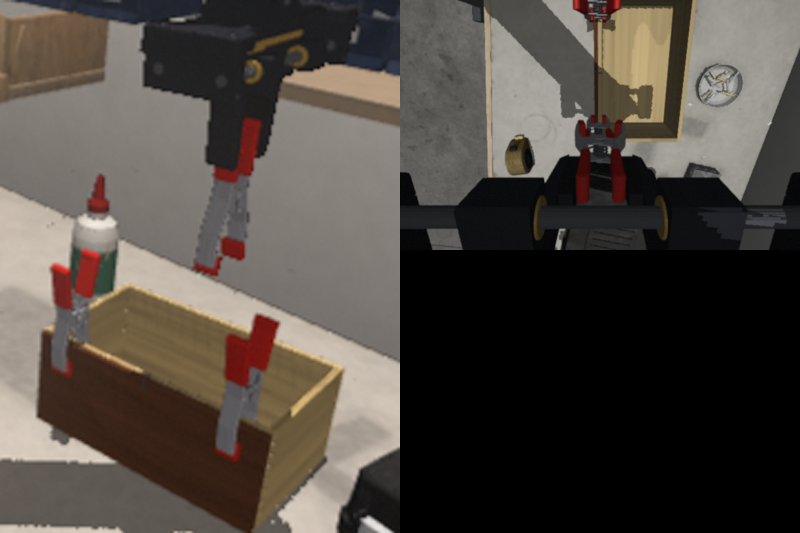

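```bash
python3 - <<'E'
from h import *;import pickle
s,t,w=pickle.load(open('c8.pkl','rb'));crop(w,285,40,75,150,4,'pics/w8c.png')
a=onz(w,(312.5,40),.1);print(w['image'][60:190:10,305:330].sum(2))
E
```

```text
[[472 472 474 459 381 256 177 168 162 164 201 312 404 433 430 429 411 351
  281 349 392 403 415 430 438]
 [477 477 483 487 462 328 198 163 162 164 190 299 398 430 437 429 415 351
  284 347 394 406 415 434 441]
 [487 488 489 487 458 328 195 166 170 169 176 246 377 433 437 432 418 356
  257 257 356 401 421 437 443]
 [242 264 331 386 427 337 210 167 174 179 181 252 383 434 436 435 421 357
  254 240 349 403 419 434 441]
 [244 243 242 244 227 163 102 109 124 126 146 239 382 437 437 436 419 357
  287 354 418 442 444 447 445]
 [243 237 237 239 226 169 102  82  81  80  79 116 182 209 212 202 201 193
  189 194 226 317 411 446 449]
 [241 238 240 239 227 181 119  87  79  83  82 112 181 207 206 207 207 197
  195 199 205 210 212 211 212]
 [243 243 246 241 231 177 113  81  91  84  83 119 184 211 212 207 208 195
  193 204 206 210 213 209 212]
 [237 239 241 241 237 203 136  90  73  84  81 119 187 211 211 210 205 198
  198 198 205 212 212 211 212]
 [243 243 242 244 241 195 131  89  81  80  84 120 189 211 212 211 206 199
  194 200 208 215 214 208 214]
 [243 240 234 227 218 187 129  84  78  79  84 107 184 212 214 211 208 199
  200 205 212 215 213 216 213]
 [243 239 241 240 243 227 162  98  88  82  77 111 188 212 212 212 206 201
  199 203 214 217 217 215 216]
 [235 238 237 237 243 228 157  98  79  78  77 116 183 215 218 213 208 202
  201 207 211 215 217 220 214]]
```

View pics/w8c.png

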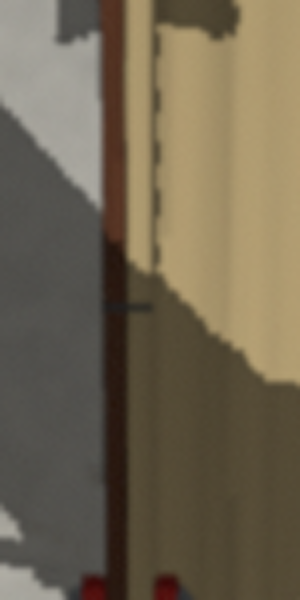

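```bash
python3 - <<'E'
from h import *;import pickle
s,t,w=pickle.load(open('c8.pkl','rb'))
m=onz(w,(317.0,116.7),.1);a=onz(w,(316.35,60.5),.1);b=onz(w,(317.0,180.5),.1);d=b-a
print(m,'yaw',np.degrees(np.arctan2(d[0],-d[1])),'edgewidth',np.linalg.norm(onz(w,(311,117),.1)-onz(w,(323.5,117),.1)))
# held clamp centre in tool frame: handle tops z = .181+.161
R=np.array(s['ee_rot']);p=np.array(s['position']);lift=p[2]-.1245
for uvs,z in [(((291,310),(350,310)),.181),]:pass
c=onz(w,(321,320),.181+lift);print('handles mid rough tool',R.T@(c-p))
crop(w,265,170,110,165,3.6,'pics/w8d.png')
# grasp offset: clamp centre on rail C in tool frame at grasp
C=np.array([.5108-.0007,.2455-.0001]);P=np.array([.511,.2446]);Rg=np.array([[-.231,.973],[.973,.231]])
off=Rg.T@(C-P);print('clamp in tool',off)
yaw=7.6;y=np.radians(yaw);Rt=np.array([[-np.sin(y),np.cos(y)],[np.cos(y),np.sin(y)]])
tgt=m[:2]-Rt@off;print('tcp target',tgt,shift(s,[*tgt,p[2]]),s['position'],yawy(s))
E
```

```text
[ 0.50253323 -0.271418    0.1       ] yaw 7.766953020864183 edgewidth 0.01212297988116354
handles mid rough tool [-0.00552139  0.00024786 -0.0565049 ]
clamp in tool [ 0.0009863 -0.0006909]
tcp target [ 0.5033485  -0.27230426] [46.6 -2.8  0. ] [ 0.5122796  -0.31811041  0.28546644] 7.645053388742768
```

View pics/w8d.png

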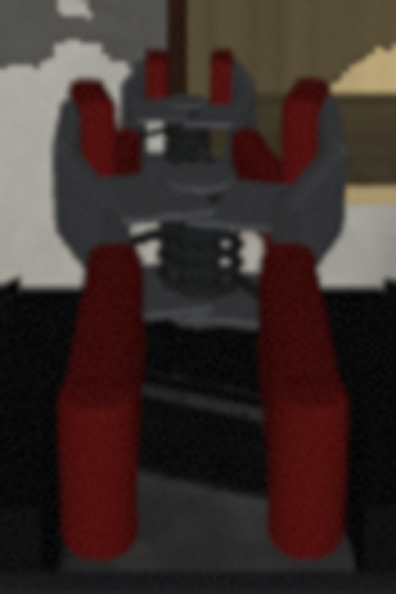

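Request:
{"fn": "send_rows", "kwargs": {"commands": [[[1,0.012,-0.001,0,0],[1,0.03,-0.002,0,0],[1,0.042,-0.003,0,0],[1,0.047,-0.003,0,0],[1,0.047,-0.003,0,0],[1,0.047,-0.003,0,0],[1,0.047,-0.003,0,0]]]}}

```text
time: 10.42
position: [0.5026, -0.2738, 0.2855]
ee_rot: [[-0.131, 0.991, -0.0], [0.991, 0.131, -0.0], [-0.0, -0.0, -1.0]]
force: [0.3, -1.1, -0.8]
width: 0.0298
```

```bash
python3 - <<'E'
from h import *;from cell import r
s=r.state();print(s['time'],s['position'],yawy(s),s['qd'].round(3) if hasattr(s['qd'],'round') else s['qd']);print(shift(s,[.50335,-.2723,.130]))
E
```

```text
10.425 [ 0.50257258 -0.27383761  0.28551322] 7.502800334163 [ 0.     0.001 -0.     0.002 -0.001 -0.     0.001]
[  1.5   1.  155.5]
```

Request:
{"fn": "send_rows", "kwargs": {"commands": [[[1,0.0015,0.001,0.015,0],[1,0.0015,0.001,0.04,0],[1,0.0015,0.001,0.065,0],[1,0.0015,0.001,0.09,0],[1,0.0015,0.001,0.105,0],[1,0.0015,0.001,0.112,0],[1,0.0015,0.001,0.112,0],[1,0.0015,0.001,0.112,0]]]}}

```text
time: 11.42
position: [0.504, -0.272, 0.1743]
ee_rot: [[-0.131, 0.991, 0.001], [0.991, 0.131, -0.001], [-0.001, 0.001, -1.0]]
force: [-0.3, 0.3, -1.4]
width: 0.0293
```

```bash
python3 look.py c9 345 180 110 150; python3 - <<'E'
from h import *;import pickle
s,t,w=pickle.load(open('c9.pkl','rb'));crop(w,200,120,240,180,3.3,'pics/w9.png')
print(shift(s,[.50335,-.2723,.130]))
E
```

```text
11.425 0.029280958453338942 [ 0.504  -0.272   0.1743] [-0.3  0.3 -1.4] [-0.11  0.08 -0.06] 7.54
[-0.2 -0.7 44.3]
```

View pics/c9.png

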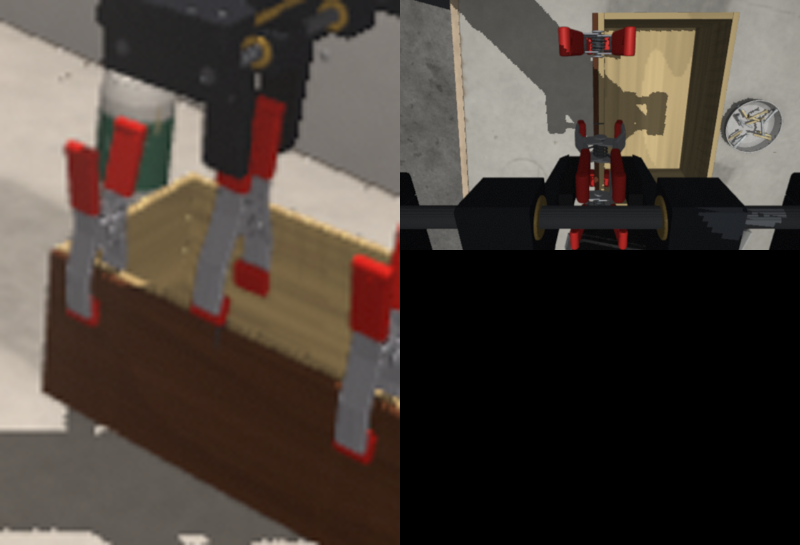

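View pics/w9.png

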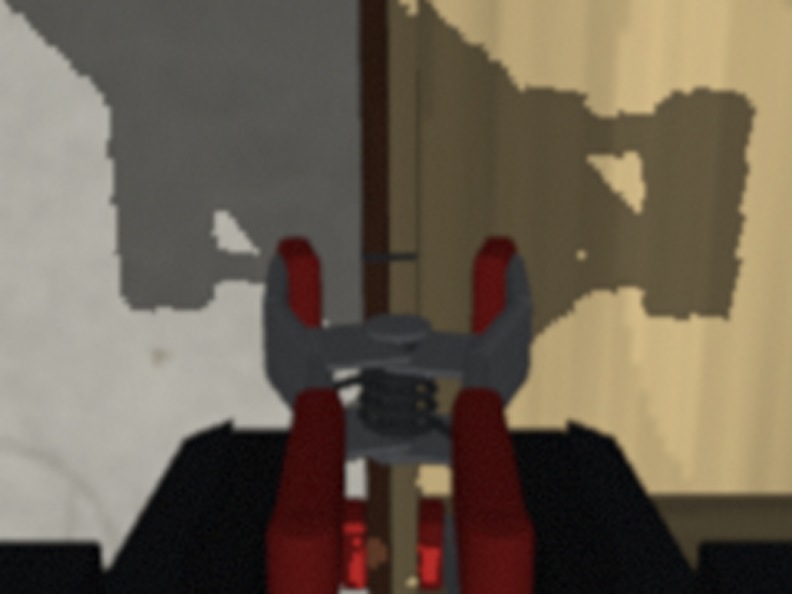

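```bash
python3 - <<'E'
from h import *;import pickle
s,t,w=pickle.load(open('c9.pkl','rb'))
f=lambda q:((proj(w,q)-[200,120])*3.3).round(1)
T=onz(w,(200+390/3.3,120+256/3.3),.1);print('tick',T)
u=np.array([.991,.131,0]);v=np.array([-.131,.991,0])
z=.065+s['position'][2]-.1245
for dx in(-.016,.016):
  for dy in(-.01,.01):
    q=T+u*dx+v*dy;q[2]=z;print(dx,dy,f(q), 'scene',((proj(t,q)-[345,180])*400/110).round())
print(z)
E
```

```text
tick [ 0.50233035 -0.27131624  0.1       ]
-0.016 -0.01 [312.8 323.6] scene [227. 322.]
-0.016 0.01 [310.6 231.5] scene [194. 307.]
0.016 -0.01 [466.6 323.6] scene [260. 299.]
0.016 0.01 [468.4 231.5] scene [228. 285.]
0.1147953073581208
```

The tick is visible centrally between the open pads. The clamp sits about 1.5 mm too far into the box and about 1.5 mm off along the edge. I'll correct both at this height, then lower slowly.

Request:
{"fn": "send_rows", "kwargs": {"commands": [[[1,0.0015,-0.0015,0,0.2],[1,0.0015,-0.0015,0,0.2],[1,0.0015,-0.0015,0.006,0.2],[1,0.0015,-0.0015,0.013,0.2],[1,0.0015,-0.0015,0.021,0.2],[1,0.0015,-0.0015,0.029,0.2],[1,0.0015,-0.0015,0.037,0.2],[1,0.0015,-0.0015,0.043,0.2],[1,0.0015,-0.0015,0.043,0.2],[1,0.0015,-0.0015,0.043,0.2]]]}}

```text
time: 12.78
position: [0.5019, -0.2705, 0.1307]
ee_rot: [[-0.128, 0.992, 0.0], [0.992, 0.128, -0.0], [-0.0, 0.0, -1.0]]
force: [0.6, -0.4, -1.2]
width: 0.0297
```

```bash
python3 look.py c10 345 180 110 150; python3 - <<'E'
from h import *;import pickle
s,t,w=pickle.load(open('c10.pkl','rb'));crop(w,200,120,240,180,3.3,'pics/w10.png')
f=lambda q:((proj(w,q)-[200,120])*3.3).round(1)
T=np.array([.5024,-.2713,.1]);u=np.array([.991,.131,0]);v=np.array([-.131,.991,0])
z=.065+s['position'][2]-.1245;print(z,f(T))
for dx in(-.016,-.006,.006,.016):
    q=T+u*dx+v*.01;q[2]=z if abs(dx)>.01 else .1;print(dx,f(q))
E
```

```text
12.775 0.029680039804078358 [ 0.5019 -0.2705  0.1307] [ 0.6 -0.4 -1.2] [-0.08  0.09  0.01] 7.34
0.0712080061857654 [399.1 337.9]
-0.016 [320.1 239.7]
-0.006 [365.6 286.4]
0.006 [432.2 286.2]
0.016 [477.5 239.2]
```

View pics/c10.png

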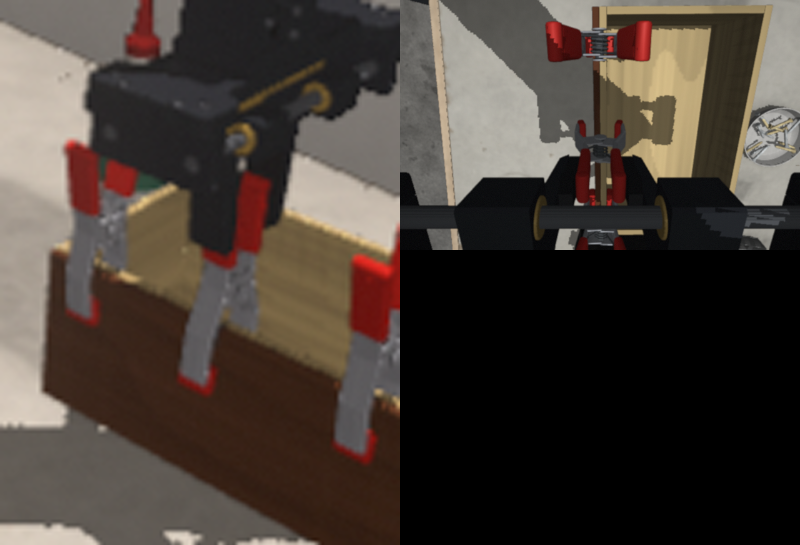

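View pics/w10.png

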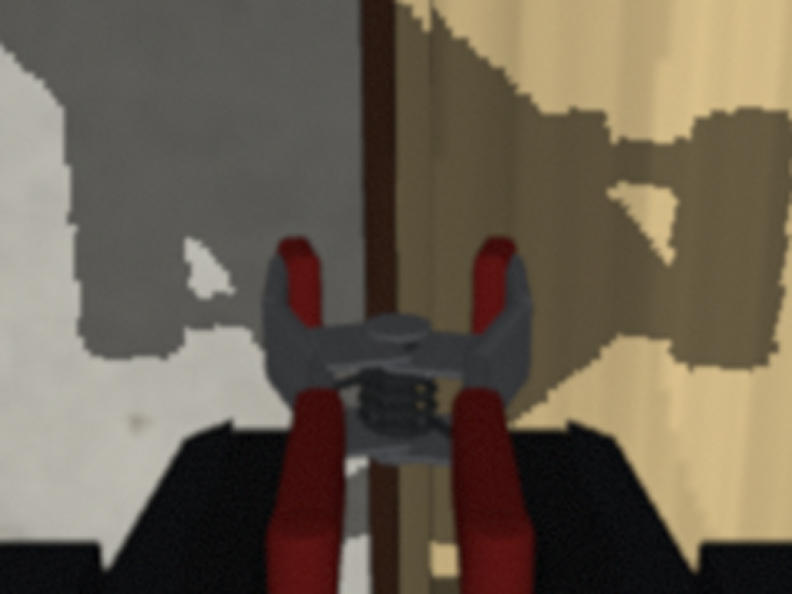

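Request:
{"fn": "send_rows", "kwargs": {"commands": [[[1,0,0,0,0.3],[1,0,0,0,0.3],[1,0,0,0,0.3],[1,0,0,0,0.3]]]}}

```text
time: 13.38
position: [0.5018, -0.2704, 0.1305]
ee_rot: [[-0.123, 0.992, 0.0], [0.992, 0.123, -0.0], [-0.0, 0.0, -1.0]]
force: [-0.1, 0.7, -0.6]
width: 0.0297
```

```bash
python3 look.py c11 345 180 110 150; python3 - <<'E'
from cell import r
print(r.hand_in())
E
```

```text
13.375 0.02971031950225628 [ 0.5018 -0.2704  0.1305] [-0.1  0.7 -0.6] [-0.12  0.05  0.03] 7.05
the job is handed in; nothing more can be done
None
```

The spare red clamp is off the rail and held squeezed open, jaws down, over the box front at the pencil tick. I handed the job in at 13.4 s.

**Final checks:**
- **Opening:** the fingers read 29.7 mm apart, so the handles are at their stop.
- **Position:** the last wrist picture I examined, taken just before the final hold, showed the pads centred on the 12 mm edge. That leaves about 10 mm free on each side. The pads' lower ends are about 29 mm below the edge, and the clamp hides the tick.
- **Contact:** the force stayed at noise level (about 1 N), so nothing was touching the box. The arm never went near the glue bottle or try square.

**What disagreed:**
- **Fingertip height:** the pictures showed the fingertips about 27 mm higher than the reported tool position. I went by the pictures for the grasp depth and measured the final height relative to the grasp.
- **Squareness:** I made a last small turn in the wrong direction. The clamp ended at 7.05°, while I measured the box front at about 7.8°, so it is roughly 0.7° off square.

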